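# Close up the belt sander

### The arm

A 6-joint arm with a two-finger parallel gripper is mounted at the origin on the work surface. World frame = base frame: x ahead of the robot, y to its left, z up, the work surface at z = 0. Lengths are in m, angles in rad, forces in N, time in s.
With the tool pointing down it reaches from about 0.3 to 0.85 m from the base axis. Payload 4.2 kg.
Tool frame: the origin (TCP) lies midway between the tips of the shut fingers; the grasp point (between the pads) lies grip_point_offset behind it (grip_point_offset is the distance from the TCP to the grasp point, in m); z points along the fingers, y is the direction in which the jaws open and shut (so a half turn about z gives the same grasp; the last joint's range is limited). The gripper opens to 91 mm and grips with 3 to 60 N. Pads are 32 mm wide; open, the fingers measure 118 mm over their backs; the gripper's body (76 mm by 178 mm) begins 60 mm behind the grasp point.
Start: joints at [-1.182, 0.32, 1.565, -0, 1.257, -0.02], TCP at [0.229, -0.528, 0.214] pointing down, gripper open.
Joint ranges: [-3.11, 3.11], [-0.84, 2.01], [0.21, 2.61], [-1.34, 4.49], [0.05, 2.63], [-2.56, 2.56]. Speed limits (rad/s): [2.57, 2.57, 3.14, 3.14, 3.14, 3.14].

### API

Orientations are given as a unit quaternion [x, y, z, w].
In Python, from plant import reach, servo_line, goto_joints, open_gripper, close_gripper, pause, solve_ik, read_state, get_image, IKError, sign_off, grip_point_offset gives the robot as it stands. Calls block until the motion is done:
- reach(position, orientation): joint-space move of the TCP to a pose.
- servo_line(position, max_speed=0.15, rot=None, stop_force=None): straight line of the TCP; rot=None keeps the orientation; max_speed is the mean speed in m/s. With stop_force (N) it stops when the force on the tool has changed by that much, and returns True; else False.
- goto_joints(angles): joint-space move.
- open_gripper() and close_gripper(): open the fingers fully, or close them until they stop; the grip force is fixed at half the most.
- pause(seconds).
- solve_ik(position, orientation): joint angles nearest the present ones, or None.
- read_state(): the state.
- get_image(name): name is "side" or "top" or "wrist"; returns a dict with "pixels" (420x560x3 uint8, red, green, blue), "range_z" (420x560 float32, m along the optical axis (not along the pixel's ray), 0 where there is no reading), "fx", "fy", "cx", "cy" (pixels), "dist" ([k1, k2, p1, p2, k3] as OpenCV has them; the pictures are not rectified), "extrinsics" (4x4, takes a point from camera to world coordinates). Camera axes: x right, y down, z forward; pixel columns grow to the right and rows downward; lengths in m; the calibration is good to about 2 mm. A picture is of the moment at which its call begins.
A pose or a line that the arm cannot do raises IKError and nothing moves.
- sign_off(): hands the job in, once; it reports no verdict.
The state is a dict: "t": time; "q": joint angles; "joint_velocities": joint speeds; "effort": joint torques, N m; "eef_pos": TCP position; "orientation": TCP orientation; "wrist_force": force on the tool from outside, world axes, zero at the start; "ft_torque": the same for the moment, N m; "opening": finger opening in m.
Only numpy, scipy, OpenCV 4.12 (cv2) and the standard library are available. Lean on these libraries where they do the work, as an engineer would, in place of code of your own. Each camera call takes 0.05 s, during which the arm holds its last target.

### The job

Close up the bench belt sander by pushing with the fingertips, with nothing to grip: first push its grey dust drawer fully home, then swing the raised yellow cover all the way down over the belt, and last press the red stop button on the switch box beside it right down and let it go. Do not pull the drawer farther out or lift the cover farther open on the way, and do not shift or pick up any of the loose things lying about.

Things in the scene. Friction and masses are not known exactly. Their poses are not given: they have to be found in the camera images.
- sander: the green bench belt sander, bolted down. Origin: centre of its underside, on the bench. Its x axis points level from its front (the drawer's side, facing the robot) to its back, y to its left, z up; it can be turned up to about 0.25 rad. Base 210 mm (x) by 300 mm (y), its flat deck 75 mm high; behind the 60 mm deep front strip of the deck stands the belt and its back wall, up to 155 mm
- drawer (a joint): how far the dust drawer is out, m: 0 fully home (a firm stop), at most 0.09; it slides along the sander's x axis and stays where it is left. Sliding friction about 2 N
- drawer_front (a point): centre of the outer face of the grey drawer front, 230 mm wide (y), 56 mm high (9 to 65 mm above the bench), flat and without a handle. With the drawer home it lies 105 mm ahead of the sander's origin, level with the front edge of the deck
- cover (a joint): angle of the yellow cover, rad: 0 lying shut and level over the belt (a firm stop), 1.5 nearly upright; its stiff hinge keeps it where it is left (about 0.4 N m to move it)
- cover_hinge (a point): middle of the cover's hinge line, which runs along the sander's y axis 96 mm behind the sander's origin and 155 mm above the bench
- cover_edge (a point): middle of the cover's free edge, on its outer (upper) face. The cover is a flat sheet-metal plate 270 mm wide (y), reaching 138 mm from the hinge line, with its outer face 3 mm off the hinge line and a 22 mm skirt inwards; shut, it reaches from the hinge towards the sander's front and its top is 158 mm above the bench. Raised, its outer face looks to the sander's back and up
- switch_box: grey switch box fixed to the bench to the left or right of the sander, 90 x 85 mm, 55 mm high, with a yellow top plate. Origin: centre of its underside
- stop_top (a point): centre of the top of the red round stop button, 36 mm across, on the switch box; it is pressed straight down
- stop (a joint): travel of the stop button, m: 0 out, 0.006 fully down, which takes about 5 N; it springs back
- tin: a round tin with a blue band and a pale lid, 68 mm across, 70 mm high, standing on the bench beside the sander, on the side where the switch box is not. Origin: the middle of its underside. To be left alone
- workpiece: a small pale wooden block, 34 x 55 x 24 mm, lying on the sander's front deck (75 mm above the bench) near one end. Origin: the middle of its underside. To be left alone
- sanding_block: a cork sanding block, 36 x 60 x 26 mm, lying on the sander's front deck near the other end. Origin: the middle of its underside. To be left alone
- glue: a white glue bottle with a red cap, 52 mm across, 140 mm high, standing on the bench ahead of the sander's left end. Origin: the middle of its underside. To be left alone
- brush: a bench brush, 180 mm long, lying on the bench ahead of the sander's right end. Origin: under the middle of its length. To be left alone
- glasses: safety glasses, 140 mm wide, 65 mm deep, 46 mm high, lying on the bench beyond the sander's left end. Origin: the middle of its underside. To be left alone
- pencil_cup: a red cup, 72 mm across, 90 mm high, standing on the bench beyond the sander's right end. Origin: the middle of its underside. To be left alone
Mind the look-alikes: they are no part of the job. Of the things shaped like the switch_box, the grey one is meant.

How it is judged:
By the outcome, as a careful person would: the job done as asked, in the order asked, and still so for the second after the job is handed in, with the robot touching nothing.
It also fails if it takes over 58 s, if anything falls off the work surface, if the arm or the gripper's body presses on something with over 40 N, if the wrist force passes 120 N, or if a joint passes its speed limit or range.

## Working session

There is one attempt and no reset: what is moved stays moved. The work goes in short steps, each a Python script; the robot and the scene stay as the last script left them, time stands still between calls to the robot, and variables do not carry over. Pictures are saved under pics/ and viewed, and the job is handed in when it is done.

```bash
ls; mkdir -p pics
cat > h.py <<'E'
import numpy as np,cv2
from plant import *
def save(im,n): cv2.imwrite('pics/'+n+'.png',im["pixels"][:,:,::-1])
def cloud(im):
    K=np.array([[im["fx"],0,im["cx"]],[0,im["fy"],im["cy"]],[0,0,1]]);h,w=im["range_z"].shape
    u,v=np.meshgrid(np.arange(w),np.arange(h))
    p=cv2.undistortPoints(np.stack([u,v],-1).reshape(-1,1,2).astype(np.float64),K,np.array(im["dist"])).reshape(h,w,2)
    z=im["range_z"][...,None];c=np.concatenate([p*z,z],-1)
    E=np.array(im["extrinsics"]);P=c@E[:3,:3].T+E[:3,3]
    P[im["range_z"]==0]=np.nan
    return P
E
python3 - <<'E'
from h import *
for n in("side","top","wrist"):
    im=get_image(n);save(im,n+"0");np.savez('pics/'+n+'0.npz',**{k:np.array(v) for k,v in im.items()})
    print(n,np.round(im["extrinsics"],3).tolist(),im["fx"])
s=read_state();print(s["t"],s["orientation"],s["opening"],grip_point_offset)
E
```

```text
pics
side [[-0.936, -0.265, 0.232, 0.271], [-0.352, 0.71, -0.61, 0.799], [-0.003, -0.653, -0.757, 1.063], [0.0, 0.0, 0.0, 1.0]] 533.887508808514
top [[0.009, -0.996, 0.094, 0.489], [-1.0, -0.01, -0.018, 0.056], [0.019, -0.094, -0.995, 0.996], [0.0, 0.0, 0.0, 1.0]] 384.7461446184033
wrist [[0.397, -0.89, -0.222, 0.29], [-0.918, -0.386, -0.094, -0.499], [-0.002, 0.241, -0.971, 0.383], [0.0, 0.0, 0.0, 1.0]] 373.40158286351107
0.15 [ 9.79182844e-01  2.02979111e-01 -1.20901293e-04 -6.51477374e-04] 0.09096468851622685 0.0188
```

View pics/side0.png

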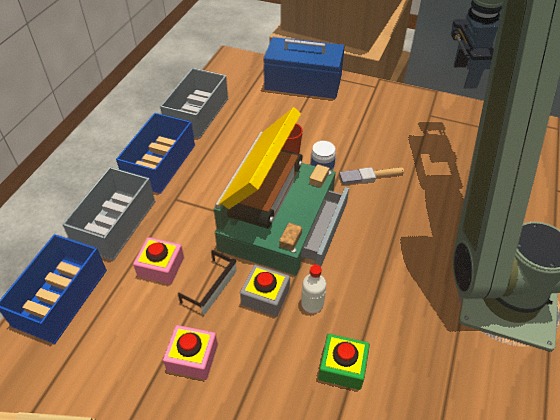

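View pics/top0.png

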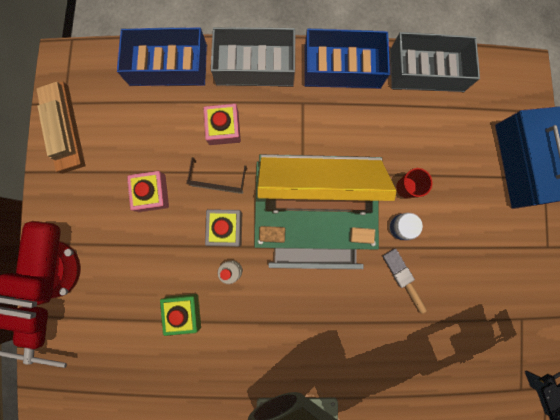

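The side and top views show the drawer partly out (top view row ~265, columns 270–362). The cover is raised at rows 157–198. The grey box is at (222,228) with the glue bottle in front of it at (229,272), and the tin is at (407,226). Next I'll take measurements.

```bash
cat > m.py <<'E'
from h import *
def meas(tag=None):
    t=get_image("top"); s=get_image("side")
    Pt,Ps=cloud(t),cloud(s)
    out={}
    for n,im,P in(("top",t,Pt),("side",s,Ps)):
        hsv=cv2.cvtColor(im["pixels"],cv2.COLOR_RGB2HSV);H,S,V=cv2.split(hsv);z=P[...,2]
        x,y=P[...,0],P[...,1]
        out[n]=(im,P,H,S,V)
    return out
E
python3 - <<'E'
from m import *
o=meas()
for n,(im,P,H,S,V) in o.items():
    x,y,z=np.moveaxis(P,-1,0)
    print(n)
    g=(H>60)&(H<90)&(S>80)&(abs(z-.075)<.008)
    k,l,st,c=cv2.connectedComponentsWithStats(g.astype(np.uint8));i=1+np.argmax(st[1:,4]);g=l==i
    r=cv2.minAreaRect(P[g][:,:2].astype(np.float32)); print("deck",r,np.median(z[g]),cv2.boxPoints(r).round(4).tolist())
    yl=(H>20)&(H<33)&(S>150)&(z>.16)&(V>90)
    k,l,st,c=cv2.connectedComponentsWithStats(yl.astype(np.uint8));yl=l==(1+np.argmax(st[1:,4]))
    q=P[yl]; m=q.mean(0); u,sv,vt=np.linalg.svd(q-m,full_matrices=False);print("cover",len(q),m.round(4),vt.round(3).tolist(),(sv/np.sqrt(len(q))).round(4),q.min(0).round(3),q.max(0).round(3))
    red=((H<6)|(H>174))&(S>150)&(V>80)&(z>.03)&(z<.12)&(x>.2)&(x<.9)
    k,l,st,c=cv2.connectedComponentsWithStats(red.astype(np.uint8))
    for i in range(1,k):
        if st[i,4]>40:
            q=P[l==i]; zt=np.percentile(q[:,2],95); q2=q[q[:,2]>zt-.004]; print("red",c[i].round(),st[i,4],q2.mean(0).round(4),zt.round(4), ((q2.min(0)+q2.max(0))/2).round(4))
    gr=(S<60)&(z>.045)&(z<.072)&(x>.35)&(x<.6)&(y>-.25)&(y<.12)
    k,l,st,c=cv2.connectedComponentsWithStats(gr.astype(np.uint8))
    for i in range(1,k):
        if st[i,4]>60:
            q=P[l==i]; r=cv2.minAreaRect(q[:,:2].astype(np.float32)); print("grey",c[i].round(),st[i,4],np.round(r[0],4),np.round(r[1],4),r[2],q.min(0).round(3),q.max(0).round(3))
E
```

```text
top
deck ((0.5397091507911682, -0.03958185017108917), (0.11191049963235855, 0.2963462471961975), 0.22708895802497864) 0.07510134354253573 [[0.4832000136375427, 0.10840000212192535], [0.48429998755455017, -0.18799999356269836], [0.5963000059127808, -0.1875], [0.5950999855995178, 0.1088000014424324]]
cover 5235 [ 0.6239 -0.0387  0.2289] [[0.009, 1.0, -0.002], [-0.69, 0.008, 0.723], [-0.723, 0.005, -0.69]] [0.0773 0.0417 0.0056] [ 0.579 -0.175  0.161] [0.683 0.094 0.268]
red [219. 119.] 172 [0.7985 0.202  0.0775] 0.0793 [0.7994 0.2033 0.0782]
red [418. 182.] 166 [ 0.6426 -0.2845  0.0898] 0.0916 [ 0.6446 -0.2841  0.0909]
red [142. 189.] 176 [0.6219 0.3863 0.0778] 0.0798 [0.6227 0.3863 0.0785]
red [ 35. 249.] 1637 [0.4666 0.6404 0.111 ] 0.1129 [0.4681 0.641  0.1125]
red [221. 227.] 182 [0.531  0.1898 0.0778] 0.0798 [0.5315 0.1899 0.0789]
red [ 63. 270.] 378 [0.42   0.6004 0.0509] 0.0526 [0.4194 0.6003 0.0518]
red [176. 317.] 189 [0.3157 0.2941 0.0782] 0.0803 [0.3159 0.2941 0.0791]
red [ 25. 340.] 357 [0.2553 0.6612 0.1014] 0.1031 [0.2544 0.6586 0.1019]
grey [398. 226.] 130 [ 0.5391 -0.243
[... 590 characters left out ...]
8], [-0.721, -0.012, -0.693]] [0.084  0.0411 0.0071] [ 0.579 -0.176  0.16 ] [0.683 0.097 0.267]
red [294. 134.] 76 [ 0.6214 -0.2821  0.089 ] 0.0906 [ 0.6234 -0.2845  0.0896]
red [156. 249.] 171 [0.7994 0.2046 0.0769] 0.0789 [0.7993 0.2027 0.0778]
red [265. 279.] 196 [0.5328 0.1921 0.0767] 0.0787 [0.5328 0.1923 0.0776]
red [188. 341.] 249 [0.6222 0.3873 0.078 ] 0.0799 [0.6212 0.3871 0.079 ]
red [346. 351.] 238 [0.3171 0.295  0.0775] 0.0796 [0.3175 0.296  0.0787]
grey [321. 157.] 155 [ 0.5404 -0.2411] [0.0174 0.0555] 89.85749816894531 [ 0.513 -0.25   0.045] [ 0.568 -0.232  0.072]
grey [330. 224.] 531 [ 0.4615 -0.038 ] [0.2338 0.0528] 89.57344055175781 [ 0.434 -0.155  0.045] [0.489 0.079 0.069]
```

Measured values:
- **Sander:** yaw about 0, origin about (0.588, -0.039), hinge x about 0.684.
- **Drawer:** front face at x about 0.434, so about 50 mm out.
- **Cover:** about 0.81 rad.
- **Stop button:** top at (0.532, 0.191, 0.079).

I'll push the drawer first.

Run:
```python
from h import *
close_gripper()
Q=[1,0,0,0]
reach([0.375,-0.039,0.15],Q)
servo_line([0.375,-0.039,0.037],0.2)
print(read_state()["t"])
servo_line([0.410,-0.039,0.037],0.1)
print(read_state()["wrist_force"],read_state()["eef_pos"])
r=servo_line([0.480,-0.039,0.037],0.03,stop_force=15)
s=read_state();print(r,s["eef_pos"],s["wrist_force"],s["t"])
save(get_image("side"),"side1");save(get_image("top"),"top1")
```

```text
4.2
[-1.06828352 -0.01360479 -0.07939057] [ 0.40988355 -0.03895982  0.03728093]
True [ 0.46541561 -0.03883227  0.03635419] [ 0.14654063  0.13848368 -1.00861009] 6.4417
```

View pics/top1.png

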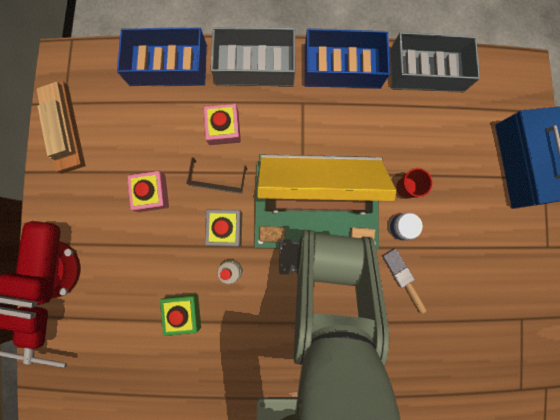

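Run:
```python
from h import *
r=servo_line([0.485,-0.039,0.037],0.02,stop_force=25)
s=read_state();print(r,s["eef_pos"],s["wrist_force"],s["t"])
servo_line([0.41,-0.039,0.037],0.15)
servo_line([0.41,-0.039,0.12],0.25)
im=get_image("top");save(im,"top2");P=cloud(im)
im=get_image("side");save(im,"side2")
print(read_state()["t"])
```

```text
True [ 0.46462252 -0.03874151  0.03525686] [ 0.63950041 -1.05708397 -0.94943703] 7.15
8.2417
```

View pics/side2.png

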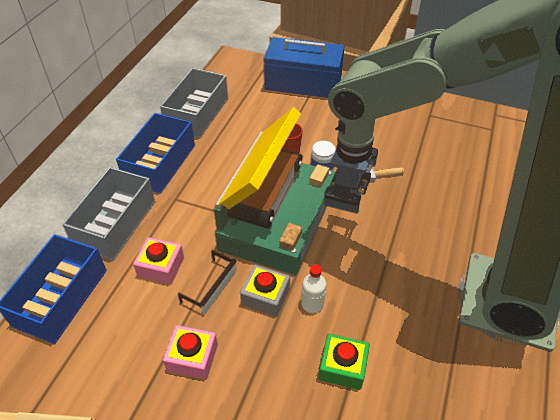

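The drawer looks home, and the stop is firm: a second 25 N push gave no further travel. Next is the cover.

Run:
```python
from h import *
y=-0.039
servo_line([0.41,y,0.33],0.3)
servo_line([0.65,y,0.33],0.3)
im=get_image("side");save(im,"side3")
servo_line([0.648,y,0.275],0.2)
for th in [.9,.75,.6,.45,.3,.15,.05]:
    r=.12;x=.684-r*np.cos(th)+.003*np.sin(th)+.016;z=.155+r*np.sin(th)+.003*np.cos(th)
    f=servo_line([x,y,z],0.08,stop_force=25)
    s=read_state();print(th,f,s["eef_pos"].round(4) if hasattr(s["eef_pos"],'round') else s["eef_pos"],np.round(s["wrist_force"],1),s["t"])
    if f: break
```

```text
0.9 False [ 0.6284 -0.039   0.2521] [ 0.9 -0.4 -0.6] 11.0583
0.75 False [ 0.6144 -0.039   0.2393] [-0.9  1.4 -0.1] 11.4333
0.6 False [ 0.6027 -0.039   0.2253] [-0.1  0.2 -0.3] 11.8083
0.45 False [ 0.5933 -0.039   0.2099] [0.7 0.1 0.3] 12.1833
0.3 False [ 0.5862 -0.039   0.1932] [ 0.3 -0.2  0.5] 12.5583
0.15 False [ 0.5816 -0.039   0.1756] [-0.5  0.2 -0.3] 12.9333
0.05 False [ 0.5801 -0.039   0.1637] [ 0.5 -0.3 -0. ] 13.2333
```

View pics/side3.png

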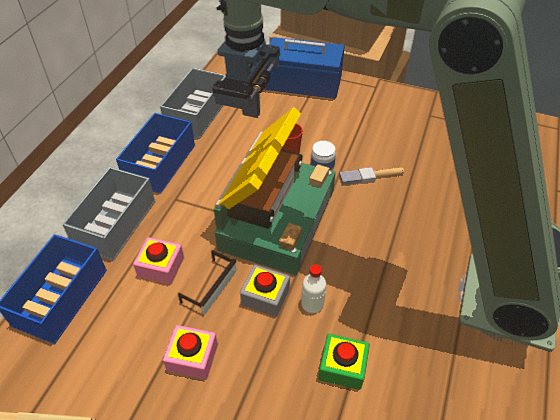

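Run:
```python
from h import *
im=get_image("side");save(im,"side4")
```

```text
(no output)
```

View pics/side4.png

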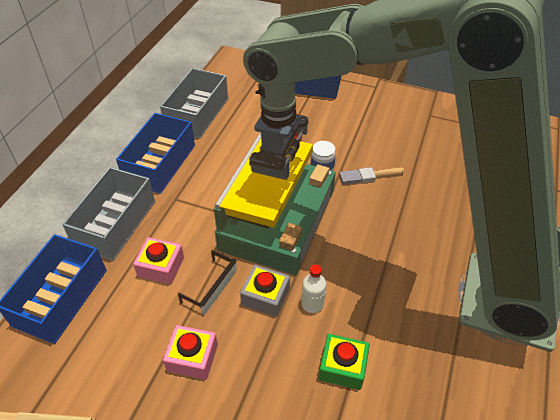

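The drawer is flush, and the cover has swung almost level under the fingers, which are at about (270,165). I'll press it down to its stop.

Run:
```python
from h import *
y=-0.039
f=servo_line([.58,y,.145],0.03,stop_force=20)
s=read_state();print(f,s["eef_pos"],s["wrist_force"],s["t"])
f=servo_line([.58,y,.14],0.03,stop_force=25)
s=read_state();print(f,s["eef_pos"],s["wrist_force"],s["t"])
servo_line([.58,y,.25],0.25)
Q=[2**-.5,2**-.5,0,0]
if solve_ik([.532,.191,.25],Q) is None: Q=[2**-.5,-2**-.5,0,0]
reach([.532,.191,.25],Q)
t=get_image("top");save(t,"top5");sd=get_image("side");save(sd,"side5")
print(Q,read_state()["t"])
for im in (t,sd):
    P=cloud(im);x,y_,z=np.moveaxis(P,-1,0);H,S,V=cv2.split(cv2.cvtColor(im["pixels"],cv2.COLOR_RGB2HSV))
    m=(H>20)&(H<33)&(S>150)&(z>.12)&(abs(x-.6)<.1)&(y_<.1)
    q=P[m];A=np.c_[q[:,0],q[:,1],np.ones(len(q))]
    c=np.linalg.lstsq(A,q[:,2],rcond=None)[0];print("cover slope",c,len(q),np.median(q[:,2]),q.min(0),q.max(0))
    m=(S<60)&(z>.03)&(z<.066)&(x>.40)&(x<.50)&(y_>-.16)&(y_<.08);q=P[m];print("grey",len(q),q.min(0) if len(q) else 0)
```

```text
True [ 0.58064936 -0.03904254  0.15862702] [-0.9858516   0.78233035  6.22404666] 13.6583
True [ 0.5806464  -0.03903811  0.15862842] [-1.20917899 -0.68576887  5.6497775 ] 13.95
[0.7071067811865476, 0.7071067811865476, 0, 0] 15.6417
cover slope [-0.00063298  0.00117915  0.15843102] 7202 0.15801925936254269 [ 0.54414255 -0.17869503  0.12439561] [0.67975244 0.09673451 0.16340651]
grey 0 0
cover slope [ 0.05716995 -0.0354553   0.11804838] 1331 0.15600321649200133 [ 0.54453504 -0.17907312  0.12942208] [0.67989863 0.0982986  0.1620941 ]
grey 239 [ 0.48188213 -0.15945553  0.03006438]
```

View pics/side5.png

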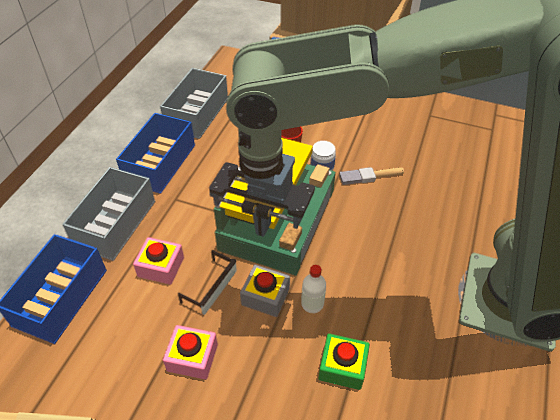

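View pics/top5.png

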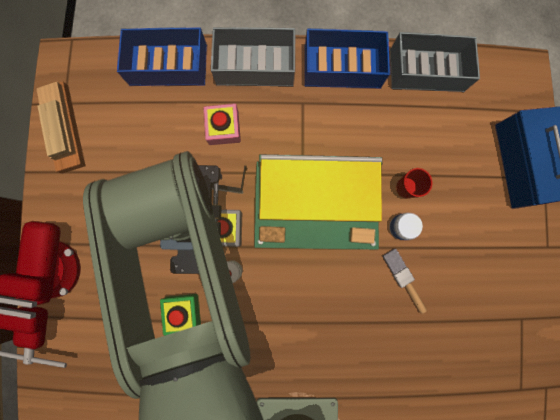

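The cover is level (slope about 0, top at 0.158) and the drawer front is at x about 0.482, level with the deck edge. The fingers are above the grey box's button, so I'll press it.

Run:
```python
from h import *
servo_line([.532,.191,.095],0.2)
f=servo_line([.532,.191,.060],0.025,stop_force=18)
s=read_state();print(f,s["eef_pos"],s["wrist_force"],s["t"])
pause(0.3);s=read_state();print(s["eef_pos"],s["wrist_force"])
save(get_image("side"),"side6")
```

```text
True [0.53195774 0.19098557 0.0712927 ] [-1.25996496 -0.81206958  5.1542548 ] 17.525
[0.53196271 0.19101191 0.0712633 ] [-0.53499131 -0.31924794  6.15960277]
```

View pics/side6.png

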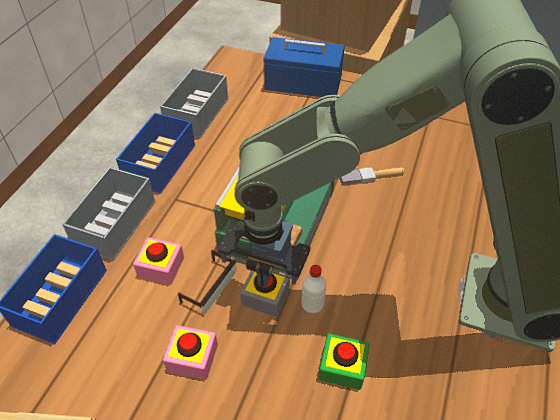

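The button went down about 6–7 mm (z 0.078 to 0.0713) and reached its hard stop. I'll let it go, back off and check the whole scene.

Run:
```python
from h import *
servo_line([.532,.191,.25],0.2)
reach([.30,.35,.30],[1,0,0,0]) if False else reach([.229,-.45,.30],[1,0,0,0])
pause(.3)
t=get_image("top");save(t,"top7");sd=get_image("side");save(sd,"side7")
d0=np.load('pics/top0.npz')["pixels"].astype(int)
for im in (t,sd):
    P=cloud(im);x,y,z=np.moveaxis(P,-1,0);H,S,V=cv2.split(cv2.cvtColor(im["pixels"],cv2.COLOR_RGB2HSV))
    m=((H<6)|(H>174))&(S>150)&(z>.06)&(np.hypot(x-.532,y-.191)<.03);print("btn z",np.percentile(z[m],95))
    m=(H>20)&(H<33)&(S>150)&(z>.145)&(abs(x-.6)<.1)&(y<.1);q=P[m];print("cover",np.linalg.lstsq(np.c_[q[:,:2],np.ones(len(q))],q[:,2],rcond=None)[0])
    m=(S<60)&(z>.02)&(z<.066)&(x>.40)&(x<.52)&(y>-.15)&(y<.07);q=P[m];print("drawer",len(q),np.median(q[:,0]) if len(q) else 0)
print(read_state()["t"])
```

```text
btn z 0.08005723116654032
cover [-0.0010202   0.0010814   0.15866834]
drawer 0 0
btn z 0.07878923229559608
cover [ 0.00722    -0.00262437  0.15210576]
drawer 261 0.4838437751726004
21.8417
```

View pics/top7.png

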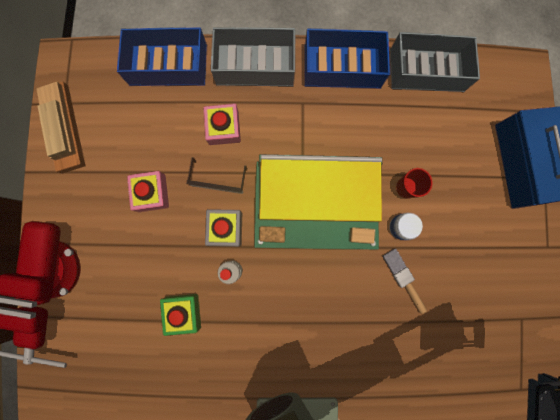

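View pics/side7.png

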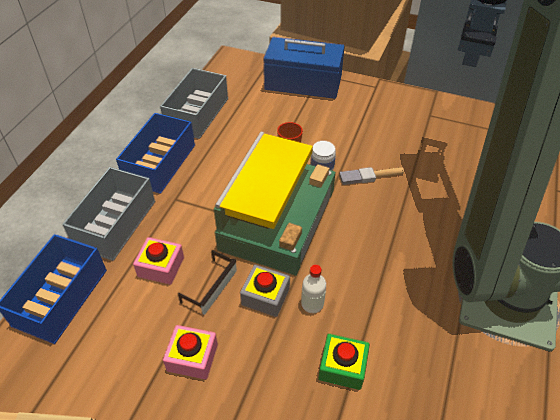

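The drawer is flush, the cover lies flat and the button is back up at 0.079–0.080. All the loose things are at the same pixels as at the start.

```bash
python3 -c "
from plant import *
sign_off()"
```

```text
the job is handed in; nothing more can be done
```

The sander is closed up and the job is handed in, done in the order asked and by pushing with shut fingers only. It took about 22 s of the 58 s allowed.

| Step | What I did | Last check |
|---|---|---|
| Drawer | Pushed about 50 mm home; a second push stopped at 25 N with no further travel | Front at x ≈ 0.484, level with the deck's front edge |
| Cover | Swung down from about 0.8 rad, then pressed onto its stop with 20 N and again with 25 N | Top view: level, top at 0.158 m |
| Stop button | Pressed about 6–7 mm to its hard stop on the grey box, then released | Back up at its starting height, 0.079–0.080 m |

By eye, the loose things look unmoved in the last side and top pictures compared with the first ones.

- **Drawer view:** the top camera cannot see the drawer front once it is home, so that check rests on the side camera and the firm stop.
- **Cover slope:** one side-camera measurement of the cover, taken while the arm partly hid it, gave a slope of 0.06. With the view clear it came to about 0.007, close to the top camera's near-zero slope.

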